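Seat the sample cell in a colorimeter with a push-latch cover

TASK

The capped glass sample cell under the colorimeter's cover was not pushed right down, so it misreads. Press the front of the push-latch cover to pop it open, press the cell's cap straight down until the cell is fully home in its well, then push the cover over and press it down again so that it latches shut. Only press and push with the fingers: do not pull the cell up, and leave the bottles, vials and timer around it where they stand.

Things in the scene. Friction and masses are not known exactly. Their poses are not given: they have to be found in the camera images.
- colorimeter: bench colorimeter, fixed, white case with a grey band, 210 mm deep (x) x 124 mm wide (y); origin at the centre of its underside on the worktop, x points to its rear (away from its sloped console with display and keys), y to its left when seen from the console, z up. The rear deck is 58 mm high; on it stands a grey well plinth, 64 x 60 mm, its top at 74 mm.
- cover (a joint): angle in rad of the grey sprung cover: 0 (within 0.015) = latched, 1.75 = fully open, 10 degrees past upright, outside facing the rear. Push-push latch: from latched, pressing the front right down to the stop (-0.125 rad, 7.5 mm) and letting go pops it open in 1 to 2 s; from open, pushing it over and down to that stop and letting go latches it. Let go over 1 mm short of it, it does not switch.
- cover_hinge (a point): point on the cover's hinge axis at its middle, 68 mm above the worktop, 72 mm behind the colorimeter's origin, axis along its y. The cover is a hollow cap 76 mm (x) x 72 mm (y); its front reaches 74 mm from the axis, its flat outside lies 32 mm off the axis. Open, it stands 70 mm above the axis and its outside up to 45 mm behind it; push it there, from behind, to shut it.
- cover_pad (a point): middle of the ribbed press area on the cover's flat outside, 62 mm from the hinge axis, 12 mm behind the cover's front edge; it moves with the cover (latched: 100 mm above the worktop). Pressing here takes 1 to 3 N as far as the stop, which is firm; 8 N surely reaches it.
- cell (a joint): how far in m the sample cell has been pressed down into its well, straight down: 0 to 0.003 at the start (cap top 90 to 87 mm above the worktop, 16 to 13 mm above the plinth), 0.010 = fully home on the well's floor (cap top at 80 mm). The well's spring grip holds it where it is left; it slides with about 4 N. Negative values: pulled up.
- cell_cap (a point): middle of the top of the cell's black ribbed screw cap, 28 mm in diameter, flat top; the cell stands upright under the cover, 34 mm in front of the hinge axis
- dropper_blue: loose white dropper bottle with a blue cap, 32 mm diameter, 81 mm high, origin at the centre of its underside; a bystander
- dropper_red: loose white dropper bottle with a red cap, 32 mm diameter, 81 mm high, origin at the centre of its underside; a bystander
- vial_a: loose white screw-cap vial, 26 mm diameter, 49 mm high, origin at the centre of its underside; a bystander
- vial_b: a second loose white screw-cap vial, 26 mm diameter, 49 mm high, origin at the centre of its underside; a bystander
- timer: loose light-blue countdown timer standing on its foot, 42 x 64 mm, 77 mm high, origin at the centre of its underside; a bystander

How it is judged:
On the way, in this order (a step that is already met when the one before it is completed fails the run):
1. the cover has popped fully open (cover angle above 1.5 rad) (value of joint cover above 1.5 rad), for 0.2 s.
2. the cell is fully home (pressed to within 1.5 mm of the well's floor) with the cover still open (above 0.8 rad) (value of joint cell above 0.0085 m and value of joint cover above 0.8 rad), for 0.2 s.
At the end, for the whole second after the job is handed in: the cover stays latched shut by itself (angle within 0.04 rad of 0, at rest) and the sample cell is fully home (within 1.5 mm of the well's floor) (value of joint cover between -0.04 and 0.04 rad and velocity of joint cover below 0.05 rad/s and value of joint cell above 0.0085 m); the robot touches nothing.
It fails at once if the sample cell was pulled up out of its well (more than 4 mm above its uppermost start) (value of joint cell below -0.004 m).
It fails at once if a bystander (dropper bottle, vial or timer) was moved or lifted by more than 20 mm (distance of any of dropper_blue, dropper_red, vial_a, vial_b, timer from where it was at the start of the episode above 0.02 m).
It also fails if it takes over 48 s, if anything falls off the work surface, if the arm or the gripper's body presses on something with over 40 N, if the wrist force passes 120 N, or if a joint passes its speed limit or range.

ROBOT

A 6-joint arm with a two-finger parallel gripper is mounted at the origin on a cart in front of the work surface, level with it; the furniture and walls round the work are solid. World frame = base frame: x ahead of the robot, y to its left, z up, the work surface at z = 0. Lengths are in m, angles in rad, forces in N, time in s.
With the tool pointing down it reaches from about 0.35 to 0.925 m from the base axis. Payload 6.4 kg.
Tool frame: the origin (TCP) lies on the centre line of the jaws, within the pads' length; the fingertips stand 22 mm ahead of it and the grasp point (between the pads) lies 3 mm ahead of it; x points along the fingers, z is the direction in which the jaws open and shut, and the axes are right-handed (so a half turn about x gives the same grasp; the last joint's range is limited). The gripper opens to 85 mm and grips with 20 to 120 N. Pads are 22 mm wide; open, the fingers measure 114 mm over their backs; the gripper's body (76 mm by 85 mm) begins 54 mm behind the grasp point. The pads swing forward as they close: fully open they stand 13 mm farther back than shut.
Start: joints at [-0.174, 0.245, 1.558, -0, 1.339, -0.174], TCP at [0.65, 0, 0.253] pointing down, gripper open.
Joint ranges: [-3.13, 3.13], [-1.02, 2.26], [0.13, 2.54], [-0.95, 4.09], [0.21, 2.88], [-2.74, 2.74]. Speed limits (rad/s): [2.57, 2.57, 3.14, 3.14, 3.14, 3.14].

INTERFACE

Orientations are given as a unit quaternion [x, y, z, w].
In Python, from bench import robot gives the robot as it stands.
- The arm moves only by the shell command python3 -m inch 'ROWS' [FORCE]. ROWS is a JSON object of lists of equal length, an entry for each row: "slide": the shift along the tool's x, y, z in mm, a list of three; "rot": the turn, a rotation vector about the tool's x, y, z in degrees, a list of three; "jaw": the opening, from -1 (shut) to 1 (fully open). In form: {"slide": [[tx, ty, tz], ...], "rot": [[ax, ay, az], ...], "jaw": [jaw, ...]}. A call has 1 to 10 rows; each row is the pose to reach, as a shift and turn from the pose commanded when the call began, along the tool's axes at that moment; what a row does not reach only later rows make up. A row lasts 1/12 s, in which the tool goes at most 41.7 mm and 7.16 degrees, less where a joint would pass 70% of its speed; a pose out of reach is approached as far as the arm can. A call with a gripper value outside its range is refused whole. The fingers move at their own pace and stop on an object; FORCE is the grip in N (left out, the last holds). Time passes only in rows, so rows that repeat a pose let the fingers close. It gives the time, the measured TCP pose, the force and the opening at its end, in the units of the state.
- robot.get_obs(): the state, without advancing time (a new reading comes with each control period).
- robot.capture(name): name is "scene" or "side" or "wrist"; returns (picture, depth): 400x640x3 uint8, red, green, blue; 400x640 float32, m along the optical axis (not along the pixel's ray), 0 where there is no reading.
- robot.camera_params(name): a dict with "mtx" (3x3 intrinsics, pixels), "eye" and "rotation" of the camera in the world; the wrist camera has in their place "mount" (4x4, takes a point from camera to tool coordinates, whose origin is the TCP and whose axes are the tool frame's). Camera axes: x right, y up, looking along -z (the intrinsics and any distortion apply to the point x, -y, -z); pixel columns grow to the right and rows downward; lengths in m; the calibration is good to about 2 mm. A picture is of the moment at which its call begins: read the wrist's pose just before it. camera_params takes no time and is no camera call.
- robot.close_job(): hands the job in, once; it reports no verdict.
The state is a dict: "t": time; "qpos": joint angles; "joint_velocities": joint speeds; "tau": joint torques, N m; "eef_pos": TCP position; "eef_rot": TCP orientation; "wrist_force": force on the tool from outside, world axes, zero at the start; "moment": the same for the moment, N m; "gripper_width": finger opening in m.
Only numpy, scipy, OpenCV 4.12 (cv2) and the standard library are available. Lean on these libraries where they do the work, as an engineer would, in place of code of your own. Each camera call takes 0.05 s, during which the arm holds its last target. There are 200 camera calls.

## Working session

There is one attempt and no reset: what is moved stays moved. The work goes in short steps, Python scripts to look and compute and a shell command to move; the robot and the scene stay as the last step left them, time stands still between calls to the robot, and variables do not carry over. Pictures are saved under pics/ and viewed, about 8 in all and at most 12, crops included, and the job is handed in when it is done.

```bash
mkdir -p pics; ls; cat > h.py <<'E'
import numpy as np, cv2
from scipy.spatial.transform import Rotation as R
from bench import robot
def cloud(name):
    o=robot.get_obs(); p=robot.camera_params(name); im,d=robot.capture(name)
    K=np.array(p["mtx"]); v,u=np.mgrid[0:400,0:640]
    pc=np.stack([(u-K[0,2])/K[0,0]*d,-(v-K[1,2])/K[1,1]*d,-d],-1)
    if "mount" in p:
        M=np.array(p["mount"]); pc=pc@M[:3,:3].T+M[:3,3]
        w=pc@R.from_quat(o["eef_rot"]).as_matrix().T+np.array(o["eef_pos"])
    else: w=pc@np.array(p["rotation"]).T+np.array(p["eye"])
    w[d<=0]=np.nan
    return im,w
E
python3 - <<'E'
from h import *
o=robot.get_obs(); print(o["t"],o["eef_pos"],o["eef_rot"],o["gripper_width"])
out=[]
for n in ["scene","side","wrist"]:
    im,w=cloud(n); np.savez(f"pics/{n}0.npz",im=im,w=w); out.append(im)
    p=robot.camera_params(n); print(n,{k:np.round(v,3).tolist() if not isinstance(v,str) else v for k,v in p.items()})
cv2.imwrite("pics/a.png",out[0][...,::-1]); cv2.imwrite("pics/b.png",np.hstack([cv2.resize(out[1],(400,250)),cv2.resize(out[2],(400,250))])[...,::-1])
E
```

```text
pics
0.0 [6.49482164e-01 9.96198648e-05 2.52180057e-01] [1.26650729e-04 7.07788194e-01 1.22480976e-04 7.06424689e-01] 0.08494920352830367Traceback (most recent call last):
  File "<stdin>", line 5, in <module>
  File "h.py", line 11, in cloud
    else: w=pc@np.array(p["rotation"]).T+np.array(p["eye"])
            ~~^~~~~~~~~~~~~~~~~~~~~~~~~~
ValueError: matmul: Input operand 1 has a mismatch in its core dimension 0, with gufunc signature (n?,k),(k,m?)->(n?,m?) (size 4 is different from 3)
```

```bash
sed -i 's/pc@np.array(p\["rotation"\]).T/pc@R.from_quat(p["rotation"]).as_matrix().T/' h.py
python3 - <<'E'
from h import *
out=[]
for n in ["scene","side","wrist"]:
    im,w=cloud(n); np.savez(f"pics/{n}0.npz",im=im,w=w); out.append(im)
    p=robot.camera_params(n); print(n,{k:np.round(v,3).tolist() if not isinstance(v,str) else v for k,v in p.items()})
    print(n,[np.round(w[v,u],3).tolist() for v,u in [(200,320),(300,320),(380,100)]])
cv2.imwrite("pics/a.png",out[0][...,::-1]); cv2.imwrite("pics/b.png",np.hstack([cv2.resize(out[1],(400,250)),cv2.resize(out[2],(400,250))])[...,::-1])
E
```

```text
scene {'mtx': [[367.02, 0.0, 322.057], [0.0, 367.02, 197.526], [0.0, 0.0, 1.0]], 'eye': [0.088, 0.572, 0.693], 'rotation': [-0.169, 0.347, 0.833, -0.396]}
scene [[0.633, 0.144, 0.001], [0.403, 0.329, 0.0], [0.527, 0.735, 0.0]]
side {'mtx': [[451.095, 0.0, 321.073], [0.0, 451.095, 204.655], [0.0, 0.0, 1.0]], 'eye': [0.068, 1.141, 0.717], 'rotation': [-0.107, 0.486, 0.842, -0.206]}
side [[0.583, 0.103, 0.056], [0.414, 0.432, 0.001], [0.679, 0.819, 0.001]]
wrist {'mtx': [[312.799, 0.0, 319.018], [0.0, 312.799, 200.5], [0.0, 0.0, 1.0]], 'mount': [[0.0, 0.28, -0.96, -0.12], [-0.0, 0.96, 0.28, 0.071], [1.0, 0.0, 0.0, 0.001], [0.0, 0.0, 0.0, 1.0]]}
wrist [[0.652, -0.036, -0.0], [0.652, -0.179, -0.0], [0.587, -0.004, 0.3]]
```

View pics/a.png

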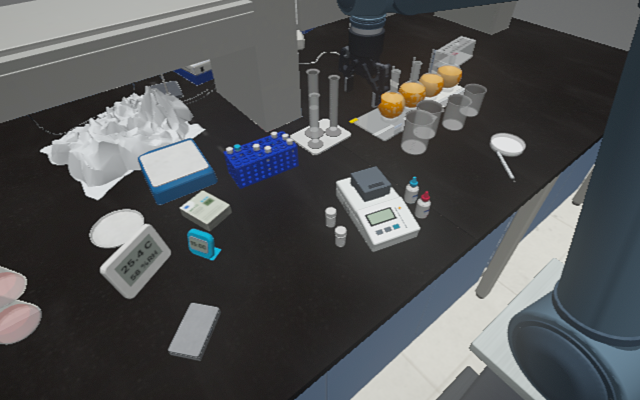

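View pics/b.png

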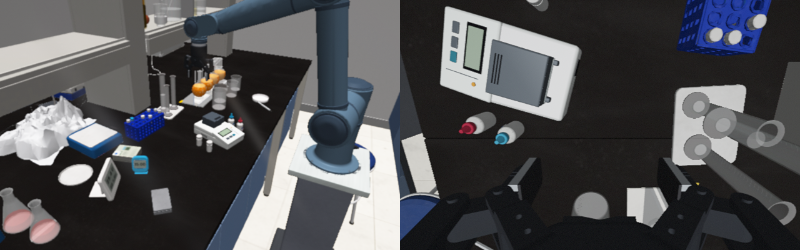

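```bash
python3 - <<'E'
from h import *
for n in ["scene","side","wrist"]:
    d=np.load(f"pics/{n}0.npz"); w=d["w"]; im=d["im"].astype(int)
    box=(abs(w[...,0]-.53)<.2)&(abs(w[...,1]-.13)<.2)
    for nm,lo,hi in [("cover",.094,.106),("deck",.055,.0605)]:
        m=box&(w[...,2]>lo)&(w[...,2]<hi)
        k,l,s,c=cv2.connectedComponentsWithStats(m.astype(np.uint8))
        for i in np.argsort(-s[1:,4])[:2]+1:
            q=w[l==i]; r=cv2.minAreaRect((q[:,:2]*1000).astype(np.float32))
            print(n,nm,s[i].tolist(),np.median(q[:,2]).round(4),np.round(r[0],1),np.round(r[1],1),round(r[2],1))
            if nm=="cover" or 1: print("   ",np.round(cv2.boxPoints(r),0).tolist())
    m=(w[...,2]>.03)&(w[...,2]<.5)&box
    k,l,s,c=cv2.connectedComponentsWithStats(m.astype(np.uint8))
    for i in range(1,k):
        if s[i,4]>30:
            q=w[l==i]; print("  comp",s[i].tolist(),np.round(q.min(0),3),np.round(q.max(0),3),im[l==i].mean(0).round())
d=np.load("pics/wrist0.npz");cv2.imwrite("pics/c.png",d["im"][...,::-1])
E
```

```text
scene cover [351, 166, 41, 28, 678] 0.1003 [535.   64.1] [72.6 78.7] 73.5
    [[487.0, 40.0], [562.0, 18.0], [583.0, 88.0], [508.0, 110.0]]
scene deck [338, 178, 69, 45, 1126] 0.0581 [522.1  68.2] [123.1 166.6] 74.7
    [[426.0, 31.0], [586.0, -13.0], [619.0, 106.0], [458.0, 150.0]]
scene deck [410, 184, 8, 4, 13] 0.0582 [478.7 -37.4] [17.6  6.1] 40.1
    [[470.0, -41.0], [474.0, -45.0], [487.0, -34.0], [483.0, -29.0]]
  comp [337, 0, 101, 108, 4118] [ 0.451 -0.034  0.244] [0.722 0.079 0.5  ] [46. 50. 54.]
  comp [337, 166, 84, 81, 3783] [0.381 0.008 0.03 ] [0.615 0.162 0.103] [168. 173. 173.]
  comp [406, 177, 13, 20, 174] [ 0.467 -0.051  0.03 ] [ 0.498 -0.026  0.084] [116. 143. 151.]
  comp [417, 191, 14, 21, 192] [ 0.412 -0.039  0.03 ] [ 0.444 -0.006  0.082] [148. 118. 123.]
  comp [326, 207, 11, 13, 113] [0.537 0.164 0.03 ] [0.563 0.19  0.052] [169. 170. 169.]
  comp [336, 226, 11, 13, 124] [0.477 0.186 0.031] [0.502 0.21  0.052] [174. 175. 174.]
side cover [324, 179, 35, 17, 331] 0.0987 [533.5  64.6] [76.5 80.7] 73.7
    [[484.0, 39.0], [561.0, 17.0], [583.0, 90.0], [506.0, 113.
[... 916 characters left out ...]
7 [526.4  67. ] [123.6 159.9] 73.5
    [[432.0, 30.0], [586.0, -15.0], [621.0, 104.0], [467.0, 149.0]]
wrist deck [107, 195, 16, 17, 61] 0.0579 [437.5 -21.1] [ 9.5 19.9] 26.0
    [[429.0, -14.0], [438.0, -32.0], [446.0, -28.0], [437.0, -10.0]]
  comp [203, 0, 28, 11, 201] [0.544 0.163 0.03 ] [0.565 0.172 0.051] [133. 134. 133.]
  comp [65, 10, 225, 183, 27181] [ 0.384 -0.012  0.03 ] [0.62  0.162 0.103] [162. 167. 168.]
  comp [95, 184, 47, 31, 1022] [ 0.42  -0.039  0.03 ] [ 0.449 -0.008  0.083] [139. 105. 112.]
  comp [152, 199, 39, 32, 887] [ 0.472 -0.058  0.03 ] [ 0.502 -0.026  0.081] [114. 140. 148.]
  comp [0, 252, 640, 148, 47274] [ 0.576 -0.013  0.243] [0.726 0.022 0.329] [26. 28. 30.]
```

View pics/c.png

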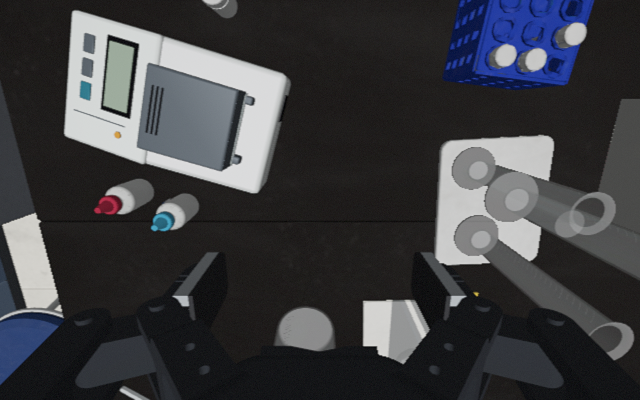

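The cover is at about (536, 64) mm in world, with the device's rear axis at -16.5°. That puts the hinge at about (571.5, 53.7), the pad at (512, 71) and the cap at (539, 63). I'll turn the tool to face the device, shut the jaws and go above the pad.

```bash
python3 -m inch '{"slide":[[0,7,-14],[0,15,-30],[0,24,-46],[0,32,-62],[0,40,-78],[10,48,-94],[20,56,-110],[30,64,-124],[35,70,-134],[40,71,-138]],"rot":[[-7,0,0],[-14,0,0],[-21,0,0],[-28,0,0],[-35,0,0],[-42,0,0],[-49,0,0],[-56,0,0],[-63,0,0],[-70,0,0]],"jaw":[-1,-1,-1,-1,-1,-1,-1,-1,-1,-1]}' 20
python3 -m inch '{"slide":[[0,0,0],[0,0,0],[0,0,0]],"rot":[[-3.5,0,0],[-3.5,0,0],[-3.5,0,0]],"jaw":[-1,-1,-1]}'
python3 - <<'E'
from h import *
o=robot.get_obs(); p=np.array(o["eef_pos"]); M=R.from_quat(o["eef_rot"]).as_matrix()
print(o["t"],o["wrist_force"],M.round(3).tolist())
im,w=cloud("wrist"); np.savez("pics/w1.npz",im=im,w=w); cv2.imwrite("pics/d.png",im[...,::-1])
m=(w[...,2]>.094)&(w[...,2]<.106)&(abs(w[...,0]-.53)<.1)&(abs(w[...,1]-.06)<.1)
k,l,s,c=cv2.connectedComponentsWithStats(m.astype(np.uint8)); i=1+np.argmax(s[1:,4]); q=w[l==i]
r=cv2.minAreaRect((q[:,:2]*1000).astype(np.float32)); print(r,s[i],np.median(q[:,2]))
# anything tall behind?
for n in ["scene0","wrist0"]:
    v=np.load(f"pics/{n}.npz")["w"].reshape(-1,3); hx=np.array([.5715,.0537]); ux=np.array([.959,-.284]); uy=np.array([.284,.959])
    a=(v[:,:2]-hx)@ux; b=(v[:,:2]-hx)@uy
    mm=(v[:,2]>.1)&(v[:,2]<.23)&(abs(b)<.1)&(a>.02)&(a<.3); print(n,mm.sum(),np.sort(a[mm])[:3] if mm.any() else "")
E
```

```text
t: 1.03
eef_pos: [0.5103, 0.072, 0.2123]
eef_rot: [-0.407, 0.578, 0.408, 0.577]
wrist_force: [-0.1, -0.0, -0.4]
gripper_width: 0.0
t: 1.28
eef_pos: [0.512, 0.071, 0.2133]
eef_rot: [-0.423, 0.567, 0.423, 0.567]
wrist_force: [1.1, -0.5, 1.1]
gripper_width: -0.0004
1.2833 [ 1.06930568 -0.50152763  1.08933404] [[0.0, -0.958, 0.286], [0.0, 0.286, 0.958], [-1.0, -0.0, 0.0]]
((536.9822998046875, 64.0630874633789), (72.06271362304688, 76.14482879638672), 73.76057434082031) [ 273  186   92   90 5992] 0.09987197561622016
scene0 488 [0.24518464 0.24596104 0.2466526 ]
wrist0 6269 [0.24624754 0.24694546 0.24745896]
```

View pics/d.png

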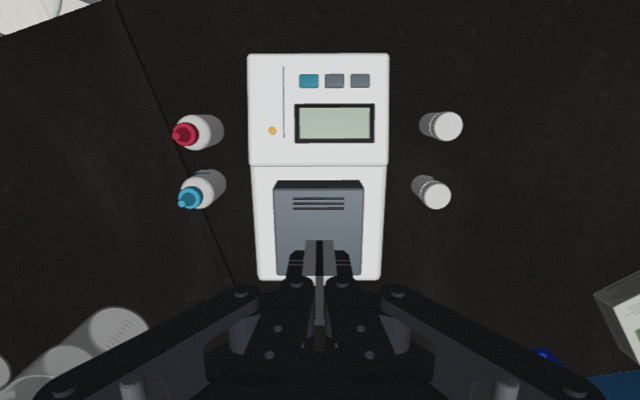

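The view shows the device squared up, with the cover (ribs at about (318, 203)) right in front of the shut fingers and the bystanders well clear. Now I press the pad.

```bash
python3 -m inch '{"slide":[[15,0,0],[35,0,0],[55,0,0],[70,0,0],[77,0,0],[79,0,0],[81,0,0],[83,0,0],[84,0,0],[84,0,0]],"rot":[[0,0,0],[0,0,0],[0,0,0],[0,0,0],[0,0,0],[0,0,0],[0,0,0],[0,0,0],[0,0,0],[0,0,0]],"jaw":[-1,-1,-1,-1,-1,-1,-1,-1,-1,-1]}'
python3 -m inch '{"slide":[[2,0,0],[4,0,0],[6,0,0],[8,0,0],[8,0,0]],"rot":[[0,0,0],[0,0,0],[0,0,0],[0,0,0],[0,0,0]],"jaw":[-1,-1,-1,-1,-1]}'
```

```text
t: 2.17
eef_pos: [0.5125, 0.071, 0.1299]
eef_rot: [-0.423, 0.566, 0.423, 0.567]
wrist_force: [-0.4, 0.3, -0.7]
gripper_width: -0.0002
t: 2.58
eef_pos: [0.5117, 0.0711, 0.1209]
eef_rot: [-0.423, 0.567, 0.423, 0.566]
wrist_force: [-0.3, -0.2, 1.6]
gripper_width: -0.0002
```

```bash
python3 -m inch '{"slide":[[2,0,0],[4,0,0],[6,0,0],[7,0,0],[8,0,0],[8,0,0]],"rot":[[0,0,0],[0,0,0],[0,0,0],[0,0,0],[0,0,0],[0,0,0]],"jaw":[-1,-1,-1,-1,-1,-1]}'
```

```text
t: 3.08
eef_pos: [0.5115, 0.0713, 0.1142]
eef_rot: [-0.422, 0.567, 0.424, 0.566]
wrist_force: [-8.5, 1.8, 13.5]
gripper_width: 0.0001
```

At the stop (13.5 N, 7-8 mm of travel). I lift off toward the console and give it time to pop.

```bash
python3 -m inch '{"slide":[[-15,0,0],[-40,10,0],[-65,25,0],[-80,35,0],[-80,40,0],[-80,40,0],[-80,40,0],[-80,40,0],[-80,40,0],[-80,40,0]],"rot":[[0,0,0],[0,0,0],[0,0,0],[0,0,0],[0,0,0],[0,0,0],[0,0,0],[0,0,0],[0,0,0],[0,0,0]],"jaw":[-1,-1,-1,-1,-1,-1,-1,-1,-1,-1]}'
python3 -m inch '{"slide":[[0,0,0],[0,0,0],[0,0,0],[0,0,0],[0,0,0],[0,0,0],[0,0,0],[0,0,0],[0,0,0],[0,0,0]],"rot":[[0,0,0],[0,0,0],[0,0,0],[0,0,0],[0,0,0],[0,0,0],[0,0,0],[0,0,0],[0,0,0],[0,0,0]],"jaw":[-1,-1,-1,-1,-1,-1,-1,-1,-1,-1]}'
cat > look.py <<'E'
import sys
from h import *
n=sys.argv[1]
o=robot.get_obs(); print(o["t"])
im,w=cloud(n)
hx=np.array([.5715,.0538]); ux=np.array([.958,-.286]); uy=np.array([.286,.958])
a=(w[...,:2]-hx)@ux; b=(w[...,:2]-hx)@uy; z=w[...,2]
cap=(abs(a+.034)<.013)&(abs(b)<.013)&(z>.076)&(z<.095)
print("cap",cap.sum(),np.median(z[cap]) if cap.any() else "")
if cap.any(): print(" cap centre a,b",[(np.nanmin(q[cap])+np.nanmax(q[cap]))/2 for q in (a,b)])
c=(abs(b)<.03)&(z>.105)&(z<.145)&(a>-.08)&(a<.06)
print("cover pts",c.sum(), "a range",np.percentile(a[c],[2,50,98]) if c.any() else "", "zmax",z[c].max() if c.any() else "")
cv2.imwrite(f"pics/{sys.argv[2]}.png",im[...,::-1])
E
python3 look.py wrist e; python3 look.py scene e2
python3 -c "
import cv2,numpy as np
a=cv2.imread('pics/e.png');b=cv2.resize(cv2.imread('pics/e2.png')[120:270,280:480],(533,400))
cv2.imwrite('pics/e3.png',cv2.resize(np.hstack([a,b]),(800,273)))"
```

```text
t: 3.92
eef_pos: [0.4735, 0.0822, 0.1922]
eef_rot: [-0.423, 0.567, 0.423, 0.566]
wrist_force: [-0.1, 0.1, 0.1]
gripper_width: -0.0002
t: 4.75
eef_pos: [0.4737, 0.0824, 0.1933]
eef_rot: [-0.423, 0.567, 0.423, 0.567]
wrist_force: [0.0, 0.0, 0.7]
gripper_width: -0.0002
4.75
cap 0 
cover pts 21 a range [-0.00575905 -0.00453909 -0.00319557] zmax 0.12687525321129114
4.8
cap 87 0.08930023252886277
 cap centre a,b [np.float64(-0.03463845409337199), np.float64(-0.00021751874311641637)]
cover pts 244 a range [-0.0035488   0.02240644  0.04057484] zmax 0.14228414805319423
```

View pics/e3.png

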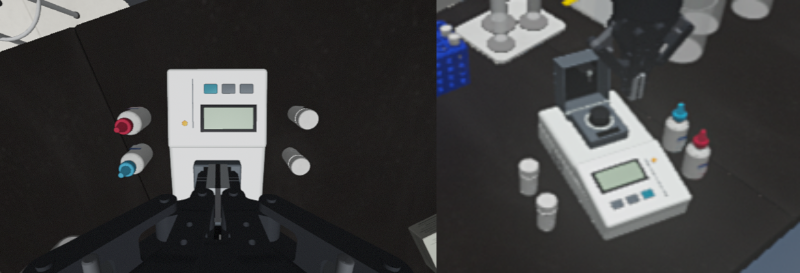

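The scene view shows the cover standing open and the cap at 89 mm, 34.6 mm in front of the hinge, as expected. Next I go over the cap and press.

```bash
python3 -m inch '{"slide":[[0,-15,0],[0,-35,0],[0,-55,0],[15,-66,0],[30,-68,0],[50,-68,0],[65,-68,0],[74,-68,0],[78,-68,0],[78,-68,0]],"rot":[[0,0,0],[0,0,0],[0,0,0],[0,0,0],[0,0,0],[0,0,0],[0,0,0],[0,0,0],[0,0,0],[0,0,0]],"jaw":[-1,-1,-1,-1,-1,-1,-1,-1,-1,-1]}'
python3 -m inch '{"slide":[[2,0,0],[4,0,0],[6,0,0],[8,0,0],[10,0,0],[12,0,0],[13,0,0],[13,0,0]],"rot":[[0,0,0],[0,0,0],[0,0,0],[0,0,0],[0,0,0],[0,0,0],[0,0,0],[0,0,0]],"jaw":[-1,-1,-1,-1,-1,-1,-1,-1]}'
```

```text
t: 5.68
eef_pos: [0.5384, 0.0631, 0.1146]
eef_rot: [-0.423, 0.567, 0.423, 0.566]
wrist_force: [-0.8, 0.0, -0.4]
gripper_width: -0.0002
t: 6.35
eef_pos: [0.5394, 0.063, 0.1025]
eef_rot: [-0.423, 0.566, 0.423, 0.567]
wrist_force: [1.1, 0.0, 2.4]
gripper_width: -0.0
```

```bash
python3 -m inch '{"slide":[[1,0,0],[2,0,0],[3,0,0],[4,0,0],[4,0,0],[4,0,0]],"rot":[[0,0,0],[0,0,0],[0,0,0],[0,0,0],[0,0,0],[0,0,0]],"jaw":[-1,-1,-1,-1,-1,-1]}'
```

```text
t: 6.85
eef_pos: [0.5398, 0.063, 0.1005]
eef_rot: [-0.423, 0.566, 0.423, 0.567]
wrist_force: [-4.2, 0.4, 15.9]
gripper_width: -0.0001
```

```bash
python3 -m inch '{"slide":[[0,0,0],[-10,0,0],[-30,0,0],[-55,0,0],[-75,0,0],[-90,0,0],[-95,-15,0],[-95,-35,0],[-95,-60,0],[-95,-80,0]],"rot":[[0,0,0],[0,0,0],[0,0,0],[0,0,0],[0,0,0],[0,0,0],[0,0,0],[0,0,0],[0,0,0],[0,0,0]],"jaw":[-1,-1,-1,-1,-1,-1,-1,-1,-1,-1]}'
python3 -m inch '{"slide":[[0,-20,0],[0,-32,0],[0,-35,0],[0,-35,0],[0,-35,0]],"rot":[[0,0,0],[0,0,0],[0,0,0],[0,0,0],[0,0,0]],"jaw":[-1,-1,-1,-1,-1]}'
python3 look.py scene f; python3 look.py side f2
python3 -c "
import cv2,numpy as np
a=cv2.resize(cv2.imread('pics/f.png')[110:260,280:480],(533,400));b=cv2.resize(cv2.imread('pics/f2.png')[110:260,260:460],(533,400))
cv2.imwrite('pics/f3.png',cv2.resize(np.hstack([a,b]),(800,300)))"
```

```text
t: 7.68
eef_pos: [0.6159, 0.04, 0.1926]
eef_rot: [-0.423, 0.567, 0.423, 0.566]
wrist_force: [0.3, 0.1, 0.3]
gripper_width: 0.0001
t: 8.1
eef_pos: [0.6481, 0.0307, 0.1924]
eef_rot: [-0.423, 0.567, 0.424, 0.566]
wrist_force: [-0.4, 0.5, -0.1]
gripper_width: -0.0005
8.1
cap 65 0.07978469636680763
 cap centre a,b [np.float64(-0.03540677048066629), np.float64(0.0002018698117437212)]
cover pts 269 a range [-0.0038625   0.02297619  0.04027417] zmax 0.1427247737134848
8.15
cap 30 0.0784124778129226
 cap centre a,b [np.float64(-0.036845570036078974), np.float64(0.0005420571593823991)]
cover pts 132 a range [-0.00628365  0.01908889  0.03767871] zmax 0.14087970383884718
```

View pics/f3.png

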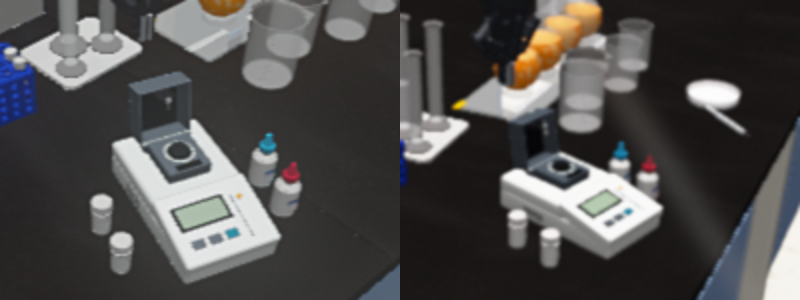

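The cap now measures 79.8 mm, which is home (10 mm down), and the cover is fully open with the bystanders undisturbed. Next I lower behind the cover and push it over.

```bash
python3 -m inch '{"slide":[[12,0,0],[28,0,0],[44,0,0],[53,3,0],[54,10,0],[54,18,0],[54,24,0],[54,28,0]],"rot":[[0,0,0],[0,0,0],[0,0,0],[0,0,0],[0,0,0],[0,0,0],[0,0,0],[0,0,0]],"jaw":[-1,-1,-1,-1,-1,-1,-1,-1]}'
python3 -m inch '{"slide":[[-3,5,0],[-6,10,0],[-9,15,0],[-11,19,0],[-13,25,0],[-15,32,0],[-16,39,0],[-17,45,0],[-17,45,0]],"rot":[[0,0,0],[0,0,0],[0,0,0],[0,0,0],[0,0,0],[0,0,0],[0,0,0],[0,0,0],[0,0,0]],"jaw":[-1,-1,-1,-1,-1,-1,-1,-1,-1]}'
python3 look.py scene g; python3 look.py side g2
python3 -c "
import cv2,numpy as np
a=cv2.resize(cv2.imread('pics/g.png')[110:260,280:480],(533,400));b=cv2.resize(cv2.imread('pics/g2.png')[110:260,260:460],(533,400))
cv2.imwrite('pics/g3.png',cv2.resize(np.hstack([a,b]),(800,300)))"
```

```text
t: 8.87
eef_pos: [0.6221, 0.0387, 0.1406]
eef_rot: [-0.424, 0.566, 0.423, 0.567]
wrist_force: [1.0, -0.2, 1.6]
gripper_width: 0.0002
t: 9.62
eef_pos: [0.578, 0.0515, 0.1564]
eef_rot: [-0.423, 0.567, 0.423, 0.566]
wrist_force: [-0.2, -0.7, 2.0]
gripper_width: -0.0
9.6167
cap 67 0.07977385520882607
 cap centre a,b [np.float64(-0.03401494363463138), np.float64(0.0003524503158309541)]
cover pts 309 a range [-0.04291394 -0.02924136 -0.00107765] zmax 0.14499175126816943
9.6667
cap 29 0.07816444431876024
 cap centre a,b [np.float64(-0.036121038564171815), np.float64(-3.2501561514978496e-05)]
cover pts 188 a range [-0.0438715  -0.02973873  0.00549526] zmax 0.14498966771401556
```

View pics/g3.png

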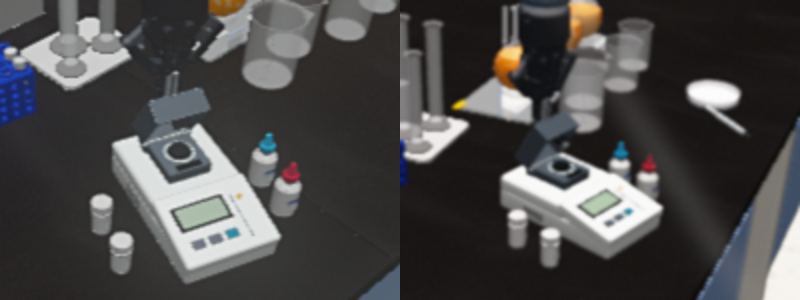

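The cover is pushed over to about 1 rad with the finger on its outside. I continue the arc down to the pad.

```bash
python3 -m inch '{"slide":[[0,7,0],[1,14,0],[2,21,0],[4,28,0],[7,35,0],[11,42,0],[16,48,0],[21,54,0],[27,59,0],[31,64,0]],"rot":[[0,0,0],[0,0,0],[0,0,0],[0,0,0],[0,0,0],[0,0,0],[0,0,0],[0,0,0],[0,0,0],[0,0,0]],"jaw":[-1,-1,-1,-1,-1,-1,-1,-1,-1,-1]}'
python3 -m inch '{"slide":[[1,4,0],[3,6,0],[5,6,0],[7,6,0],[9,6,0],[9,6,0]],"rot":[[0,0,0],[0,0,0],[0,0,0],[0,0,0],[0,0,0],[0,0,0]],"jaw":[-1,-1,-1,-1,-1,-1]}'
```

```text
t: 10.55
eef_pos: [0.517, 0.0695, 0.1244]
eef_rot: [-0.423, 0.567, 0.423, 0.566]
wrist_force: [0.6, -0.6, 0.6]
gripper_width: 0.0002
t: 11.05
eef_pos: [0.5116, 0.0712, 0.1157]
eef_rot: [-0.423, 0.567, 0.423, 0.566]
wrist_force: [-2.0, 1.0, 2.1]
gripper_width: -0.0001
```

```bash
python3 -m inch '{"slide":[[1,0,0],[2,0,0],[3,0,0],[4,0,0],[4,0,0],[4,0,0]],"rot":[[0,0,0],[0,0,0],[0,0,0],[0,0,0],[0,0,0],[0,0,0]],"jaw":[-1,-1,-1,-1,-1,-1]}'
```

```text
t: 11.55
eef_pos: [0.5116, 0.0712, 0.1139]
eef_rot: [-0.422, 0.567, 0.424, 0.566]
wrist_force: [-10.6, 2.3, 16.5]
gripper_width: -0.0002
```

At the stop again (16.5 N at the same height as before). I release and check.

```bash
python3 -m inch '{"slide":[[-10,0,0],[-30,0,0],[-55,15,0],[-80,35,0],[-95,50,0],[-95,60,0],[-95,60,0],[-95,60,0],[-95,60,0],[-95,60,0]],"rot":[[0,0,0],[0,0,0],[0,0,0],[0,0,0],[0,0,0],[0,0,0],[0,0,0],[0,0,0],[0,0,0],[0,0,0]],"jaw":[-1,-1,-1,-1,-1,-1,-1,-1,-1,-1]}'
python3 -m inch '{"slide":[[0,0,0],[0,0,0],[0,0,0],[0,0,0],[0,0,0],[0,0,0],[0,0,0],[0,0,0],[0,0,0],[0,0,0]],"rot":[[0,0,0],[0,0,0],[0,0,0],[0,0,0],[0,0,0],[0,0,0],[0,0,0],[0,0,0],[0,0,0],[0,0,0]],"jaw":[-1,-1,-1,-1,-1,-1,-1,-1,-1,-1]}'
python3 -m inch '{"slide":[[0,0,0],[0,0,0],[0,0,0],[0,0,0],[0,0,0],[0,0,0],[0,0,0],[0,0,0],[0,0,0],[0,0,0]],"rot":[[0,0,0],[0,0,0],[0,0,0],[0,0,0],[0,0,0],[0,0,0],[0,0,0],[0,0,0],[0,0,0],[0,0,0]],"jaw":[-1,-1,-1,-1,-1,-1,-1,-1,-1,-1]}'
python3 - <<'E'
from h import *
hx=np.array([.5715,.0538]); ux=np.array([.958,-.286]); uy=np.array([.286,.958])
im,w=cloud("scene"); cv2.imwrite("pics/k.png",cv2.resize(im[110:260,280:480],(640,480))[...,::-1])
a=(w[...,:2]-hx)@ux; b=(w[...,:2]-hx)@uy
m=(abs(b)<.03)&(a<-.004)&(a>-.068)&(w[...,2]>.08)&(w[...,2]<.15)
print(m.sum(),np.polyfit(-a[m],w[...,2][m],1),w[...,2][m].max(), robot.get_obs()["t"])
w0=np.load("pics/scene0.npz")["w"]
for nm,x,y in [("blue",.484,-.04),("red",.43,-.022),("va",.55,.177),("vb",.489,.198)]:
    r=[]
    for v in (w0,w):
        q=v[(abs(v[...,0]-x)<.024)&(abs(v[...,1]-y)<.024)&(v[...,2]>.03)&(v[...,2]<.09)]; r.append(np.round((q.mean(0)),3))
    print(nm,r)
E
```

```text
t: 12.38
eef_pos: [0.4545, 0.0878, 0.206]
eef_rot: [-0.423, 0.567, 0.423, 0.566]
wrist_force: [-0.0, 0.4, 0.4]
gripper_width: -0.0003
t: 13.22
eef_pos: [0.4545, 0.088, 0.2073]
eef_rot: [-0.423, 0.567, 0.423, 0.567]
wrist_force: [0.3, 0.2, -0.0]
gripper_width: -0.0001
t: 14.05
eef_pos: [0.4545, 0.0881, 0.2073]
eef_rot: [-0.423, 0.567, 0.423, 0.567]
wrist_force: [-0.6, 0.7, -0.3]
gripper_width: -0.0002
432 [0.008895   0.10041415] 0.10346587267977059 14.1
blue [array([ 0.479, -0.036,  0.052]), array([ 0.479, -0.036,  0.052])]
red [array([ 0.426, -0.018,  0.052]), array([ 0.426, -0.018,  0.051])]
va [array([0.547, 0.179, 0.045]), array([0.547, 0.179, 0.045])]
vb [array([0.487, 0.2  , 0.045]), array([0.487, 0.2  , 0.045])]
```

View pics/k.png

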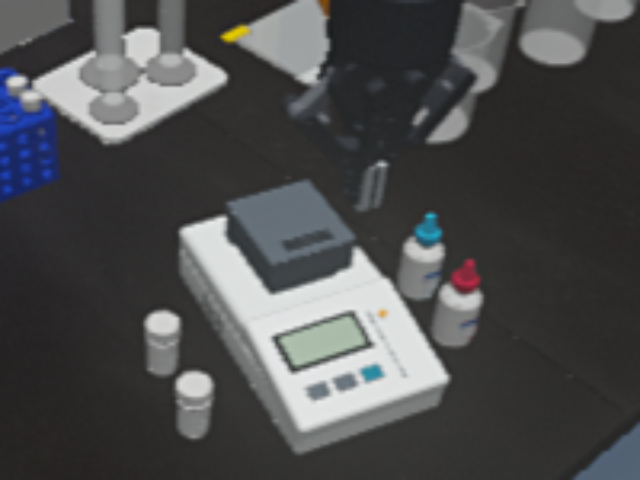

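The cover lies flat (slope 0.009 rad, top at 100 mm), the gripper is clear of everything and the bystanders haven't moved. I'm handing it in.

```bash
python3 -c "
from bench import robot
print(robot.close_job())"
```

```text
the job is handed in; nothing more can be done
None
```

The job is done and handed in after about 14 s of the 48 s allowed; the robot gave no verdict.

- **Opening:** I pressed the cover's pad to its stop (13.5 N). After I let go, it popped fully open.
- **Cell:** I pressed the cap down until it met firm resistance (15.9 N). The cap top went from 89.3 mm to 79.8 mm above the worktop, and fully home is 80 mm. The side camera read it about 1.5 mm lower (78.3 mm), which is within its calibration.
- **Closing:** I pushed the cover over from behind and pressed it to the stop again (16.5 N), then backed off.
- **Last checks:** About 2.3 s after release the cover still lay flat, at 0.009 rad with its top at 100 mm, so it had latched. The gripper was clear, the wrist force was near zero, and the bottles and vials had not moved measurably. I did not measure the timer again, but the arm never went near it. The cell was last measured just before the final push, because the cover hides it once shut.

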